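# Set the notched slide and seat the ball vise

### The arm

A 6-joint arm with a two-finger parallel gripper is mounted at the origin on the work surface. World frame = base frame: x ahead of the robot, y to its left, z up, the work surface at z = 0. Lengths are in mm, angles in rad, forces in N, time in s.
With the tool pointing down it reaches from about 275 to 1000 mm from the base axis. Payload 8.4 kg.
Tool frame: the origin (TCP) lies on the centre line of the jaws, within the pads' length; the fingertips stand r.tip_reach ahead of it and the grasp point (between the pads) lies 11 mm behind it (r.tip_reach is the distance from the TCP to the fingertips, in mm); z points along the fingers, y is the line along which they close (so a half turn about z gives the same grasp; the last joint's range is limited). The gripper opens to 85 mm and grips with 20 to 120 N. Pads are 22 mm wide; open, the fingers measure 114 mm over their backs; the gripper's body (76 mm by 85 mm) begins 54 mm behind the grasp point. The pads swing forward as they close: fully open they stand 13 mm farther back than shut.
Start: joints at [-1.29, 0.353, 1.633, -0, 1.155, -0.002], TCP at [174.402, -600.177, 239.281] pointing down, gripper open.
Joint ranges: [-2.63, 2.63], [-0.92, 2.1], [0.06, 2.66], [-1.3, 4.44], [0, 2.69], [-3.02, 3.02]. Speed limits (rad/s): [2.22, 2.22, 2.79, 3.14, 3.14, 3.14].

### API

Orientations are given as [roll, pitch, yaw] about the fixed x, y, z axes, in that order (R = Rz(yaw) Ry(pitch) Rx(roll)).
In Python, from rig import r gives the robot as it stands.
- The arm moves only by the tool carry_out, never from a script. Its argument "targets" is a list of rows, each an object with "dp": the shift along the tool's x, y, z in mm, a list of three; "yaw": the turn about the tool's z in degrees. A call has 1 to 12 rows; each row is the pose to reach, as a shift and turn from the pose commanded when the call began, along the tool's axes at that moment; what a row does not reach only later rows make up. A row lasts 1/8 s, in which the tool goes at most 62.5 mm and 10.7 degrees, less where a joint would pass 70% of its speed; a pose out of reach is approached as far as the arm can. A call with a gripper value outside its range is refused whole. "fingers" is the opening, from -1 (shut) to 1 (fully open), so that 0 is half open, set as the call begins (left out, the last holds). The fingers move at their own pace and stop on an object; "grip_force" is the grip in N (left out, the last holds). Time passes only in rows, so rows that repeat a pose let the fingers close. It gives the time, the measured TCP pose, the force, the opening and the grip force at its end, in the units of the state.
- r.sense(): the state, without advancing time (a new reading comes with each control period).
- r.grab_frame(name): name is "scene" or "side" or "wrist"; returns the picture (400x640x3 uint8, red, green, blue); there is no depth.
- r.get_calibration(name): a dict with "fx", "fy", "cx", "cy" (pixels), "rvec" (rotation vector, rad) and "tvec" (3), from world to camera coordinates, as OpenCV has them. Camera axes: x right, y down, z forward; pixel columns grow to the right and rows downward; lengths in mm; the calibration is good to about 2 mm. A picture is of the moment at which its call begins: read the wrist's pose just before it. get_calibration takes no time and is no camera call; for the wrist camera it gives the pose at the moment of the call.
- r.sign_off(): hands the job in; it is judged then, once.
The state is a dict: "clock": time; "qpos": joint angles; "qvel": joint speeds; "joint_efforts": joint torques, N m; "eef_pos": TCP position; "tcp_rot": TCP orientation; "contact_force": force on the tool from outside, world axes, zero at the start; "wrist_torque": the same for the moment, N m; "opening": opening from 0.0 (shut) to 1.0 (fully open); "grasp_force": force on a finger pad.
Only numpy, scipy, OpenCV 4.12 (cv2) and the standard library are available. Lean on these libraries where they do the work, as an engineer would, in place of code of your own. Each camera call takes 0.05 s, during which the arm holds its last target. There are 200 camera calls.

### The job

Set the stamping bench's work holder: take the slide by its square knob, lift it clear of the teeth without taking it out of its slot, and drop it fully home in the notch that the brass arrow points to. Then move the ball vise from its rubber ring to the slide's ring and set it down gently so that it sits centred and upright; do not tip it over, and leave the other things on the bench where they are.

Things in the scene. Friction and masses are not known exactly. Their poses are not given: they have to be found in the camera images.
- bed: Fixed dark steel bed, 340 mm long (y). Origin on the bench at mid-slot. Base plate 10 mm thick (x -50 to +105 mm). Slot along y, 38 mm wide between two 12 mm cheeks; above the bench: slot floor 10, notch floors 29, rounded tooth crests 50 mm. Five notches, 18 mm wide, across both cheeks at y = -128, -88, -48, -8, +32 mm. End walls at y +-160 mm, 46 mm high.
- pointer: Fixed brass arrow, 60 mm long, 24 mm wide, 14 mm thick, lying on the base plate on the bed's +x side. Origin under its tip; its axes are parallel to the bed's. The tip points across at the notch to be used: that notch has the arrow's y. The other four notches have only a small round brass stub (16 mm across, 10 mm high) there.
- slide: Loose aluminium slide, 0.3 to 0.45 kg. Origin under the knob at its underside; axes parallel to the bed's. Tongue 34 mm wide (x), y -25 to +121 mm, 46 mm high, runs in the bed's slot; seated, it stands on the slot floor (origin 10 mm above the bench). It starts seated in the middle notch. It must rise over 20 mm to pass the teeth; at 40 mm it leaves the slot. It balances near the knob.
- slide_bar (a point): Middle of the slide's 12 mm round crossbar, which lies along x below the knob (ends at x +-36 mm), 27 mm above the slide's underside. Seated, the bar lies in a notch of both cheeks with 3 mm play each way along the slot.
- slide_knob (a point): Grip point of the slide's black square knob: 26 x 26 mm, sides parallel to the slide's axes, from 46 to 95 mm above the slide's underside; this point is on its axis, 82 mm above the underside.
- slide_ring (a point): Centre of the mouth of the slide's ring, at y = +85 mm of the slide, 64 mm above its underside. Ring 72 mm outside, 52 mm inside, 14 mm high, closed by a floor below. The vise's ball sits in its mouth with the ball's centre 23 mm above this point.
- vise: Loose ball vise, 0.4 to 0.7 kg: steel ball, 70 mm diameter, with a dark jaw block on top, 40 mm (x) by 56 mm (y), from 56 to 92 mm above the underside. Origin at the ball's lowest point, z up. It starts upright in a black rubber ring (72 mm outside, 14 mm high) fixed on the bench. Close by, on its +x and -y sides (either way round), stand the tube and the spool.
- vise_ball (a point): Centre of the vise's ball, 35 mm above its underside.
- vise_jaws (a point): Grip point in the middle of the jaw block, 76 mm above the vise's underside.
- tube: Bystander: upright cardboard tube, 48 mm diameter, 114 mm high, origin under its centre. It stands about 87 mm from the vise's axis, too near for a finger on that side.
- spool: Bystander: foil spool standing on end, 52 mm diameter, 42 mm high, origin under its centre, about 87 mm from the vise's axis. It is lower than the jaw block.
- fork: Bystander: upright dark steel forked block, 32 x 70 mm, 70 mm high, on the bed's -x side; origin under its centre.
- jar: Bystander: jar, 60 mm diameter, 130 mm high, beyond the bed's +x side; origin under its centre.
- tape: Bystander: brass-coloured tape roll lying flat, 100 mm diameter, 48 mm high, origin under its centre.
- level: Bystander: aluminium spirit level, 120 x 24 mm, 30 mm high, along its x; origin under its centre.

How it is judged:
By the outcome, as a careful person would: the job done as asked, in the order asked, and still so for the second after the job is handed in, with the robot touching nothing.
It also fails if it takes over 54 s, if anything falls off the work surface, if the arm or the gripper's body presses on something with over 40 N, if the wrist force passes 120 N, or if a joint passes its speed limit or range.

## Working session

There is one attempt and no reset: what is moved stays moved. The work goes in short steps, Python scripts to look and compute and a tool call to move; the robot and the scene stay as the last step left them, time stands still between calls to the robot, and variables do not carry over. Pictures are saved under pics/ and viewed, at most 10 in all, crops included, and the job is handed in when it is done.

Besides the shell and the picture viewer there is one more tool, called after "Emit:" in YAML: its name, and indented under it one key for each argument. carry_out: Moves the arm, as the interface text tells. Its arguments: {"type":"object","properties":{"targets":{"type":"array","items":{"type":"object","properties":{"dp":{"type":"array","items":{"type":"number"}},"yaw":{"type":"number"}}}},"fingers":{"type":"number"},"grip_force":{"type":"number"}},"required":["targets"]}

```bash
mkdir -p pics; ls; cat > h.py <<'E'
import numpy as np, cv2
from rig import r
def cal(n):
    c=r.get_calibration(n);K=np.array([[c['fx'],0,c['cx']],[0,c['fy'],c['cy']],[0,0,1.]])
    return K,np.array(c['rvec'],float).ravel(),np.array(c['tvec'],float).ravel()
def ray(c,u,v):
    K,rv,t=c;R=cv2.Rodrigues(rv)[0];d=R.T@np.linalg.inv(K)@np.array([u,v,1.]);return -R.T@t,d
def onz(c,u,v,z):
    o,d=ray(c,u,v);return o+d*(z-o[2])/d[2]
def proj(c,P):
    return cv2.projectPoints(np.array(P,float).reshape(-1,3),c[1],c[2],c[0],None)[0].reshape(-1,2)
def tri(c1,p1,c2,p2):
    o1,d1=ray(c1,*p1);o2,d2=ray(c2,*p2);s=np.linalg.lstsq(np.c_[d1,-d2],o2-o1,rcond=None)[0]
    a,b=o1+d1*s[0],o2+d2*s[1];return (a+b)/2,np.linalg.norm(a-b)
def snap(n,f):
    c=cal(n);im=r.grab_frame(n);cv2.imwrite('pics/'+f,im[:,:,::-1]);return c,im
E
python3 - <<'E'
from h import *
np.set_printoptions(precision=3,suppress=True)
for n in('scene','side','wrist'):
    c,_=snap(n,n+'0.png');print(n,c[0][0,0],ray(c,320,200))
s=r.sense();print(s['eef_pos'],s['tcp_rot'],r.tip_reach,s['clock'])
a,b=[cv2.imread(f'pics/{n}0.png') for n in('scene','side')]
E
```

```text
pics
scene 397.6436173333787 (array([911.134, 622.775, 886.446]), array([-0.342, -0.543, -0.767]))
side 398.3946297051432 (array([ 469.515, -893.143,  762.869]), array([ 0.085,  0.802, -0.591]))
wrist 290.4854591592581 (array([ 239.897, -580.455,  373.143]), array([-0.27 , -0.085, -0.959]))
[ 174.294 -599.831  238.714] [-3.141  0.     0.283] 8.0 0.15
```

View pics/scene0.png

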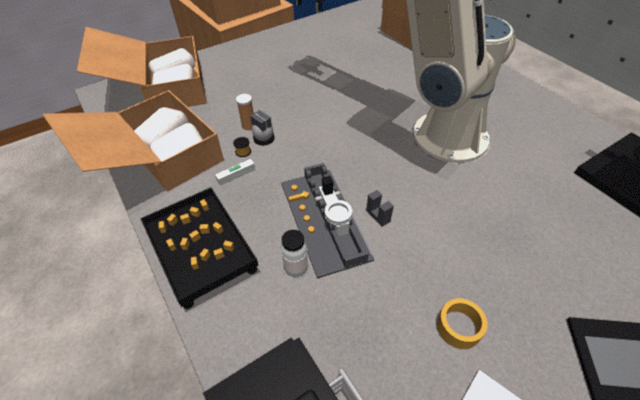

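View pics/side0.png

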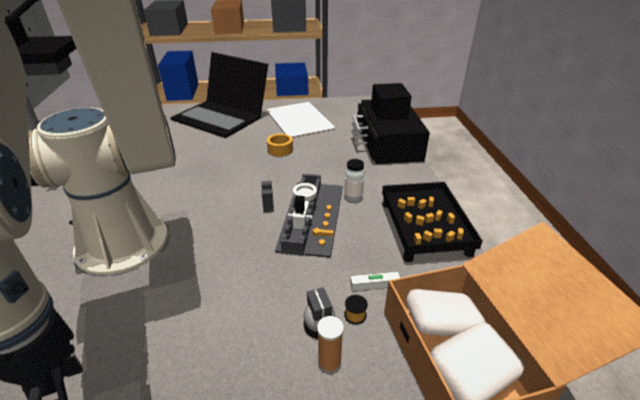

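The scene view shows the bed at about (327,215), with the arrow at (299,196) second from the -y end, so the target notch is y = -88. The vise is at (262,128), and the tube (245,112) and spool (242,147) are next to it. The side view has the knob at (300,203), the ring at (305,190) and the vise at (318,312).

```bash
python3 - <<'E'
from h import *
np.set_printoptions(precision=1,suppress=True)
out=[]
for n,box in(('scene',(270,150,390,280)),('side',(260,165,350,260))):
    im=cv2.imread(f'pics/{n}0.png');c=cal(n);h=cv2.cvtColor(im,cv2.COLOR_BGR2HSV)
    m=cv2.inRange(h,(8,120,90),(28,255,255));x0,y0,x1,y1=box
    k,_,st,ce=cv2.connectedComponentsWithStats(m[y0:y1,x0:x1])
    for i in range(1,k):
        if st[i,4]>8: p=ce[i]+[x0,y0];print(n,p,st[i],onz(c,*p,17))
A=cv2.imread('pics/scene0.png');B=cv2.imread('pics/side0.png')
f=lambda I,x,y:cv2.resize(I[y:y+75,x:x+100],(400,300),interpolation=cv2.INTER_CUBIC)
cv2.imwrite('pics/comp.png',np.vstack([np.hstack([f(A,280,155),f(A,215,90)]),np.hstack([f(B,260,175),f(B,280,280)])]))
E
```

```text
scene [293.9 187.4] [22 35  5  6 27] [560.8 -75.5  17. ]
scene [299.  196.2] [ 19  41  20  11 116] [565.9 -38.   17. ]
scene [301.9 207.4] [30 55  5  6 27] [580.4   1.8  17. ]
scene [306.3 217.7] [34 65  6  6 28] [589.1  39.5  17. ]
scene [310.8 229. ] [38 76  6  7 33] [599.1  78.7  17. ]
side [328.3 207.2] [66 40  6  6 26] [598.6  78.7  17. ]
side [326.9 215.3] [64 48  6  6 29] [589.4  39.3  17. ]
side [325.2 223.6] [63 56  6  6 28] [579.7   1.2  17. ]
side [322.3 231.9] [ 52  63  22   8 131] [567.1 -34.9  17. ]
side [321.5 241.9] [59 74  6  7 32] [560.1 -76.6  17. ]
```

View pics/comp.png

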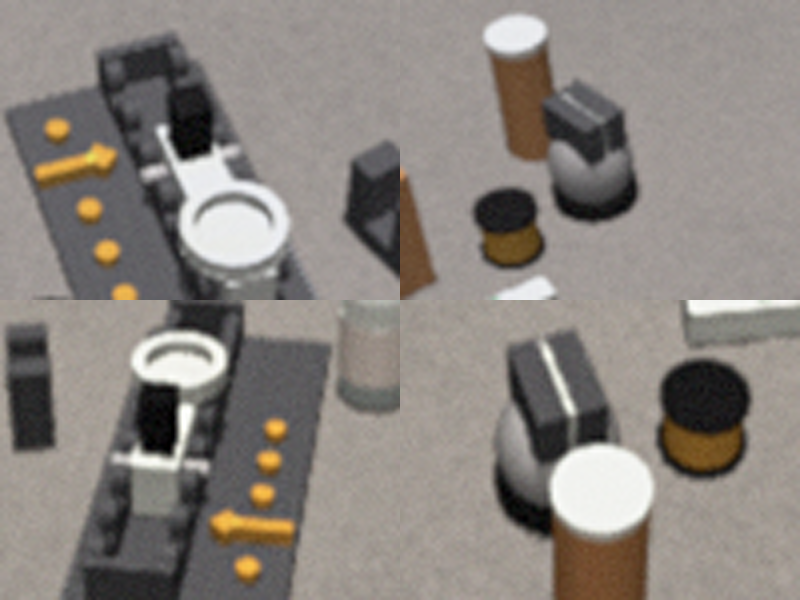

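The top-left crop shows the knob top at about (327.5,178) and the ring mouth at (338.5,209) in full-frame scene pixels. In the side crops the knob top is near (300,198). The vise jaws' top centre is about (261,116) in scene and (319.5,299.5) in side. The tube is on the vise's -y side and the spool on its +x side.

```bash
python3 - <<'E'
from h import *
np.set_printoptions(precision=1,suppress=True)
C,S=cal('scene'),cal('side')
def two(nm,a,b,z): print(nm,onz(C,*a,z),onz(S,*b,z),*tri(C,a,S,b))
g=lambda x,y,X,Y,qx,qy:(X+(x-qx)/4,Y+(y-qy)/4)
two('knob',g(188,91,280,155,0,0),g(159,392,260,175,0,300),105)
two('ring',g(235,224,280,155,0,0),g(179,358,260,175,0,300),74)
two('jaw',g(585,108,215,90,400,0),g(557,380,280,280,400,300),94)
two('tube',g(516,36,215,90,400,0),g(602,490,280,280,400,300),114)
two('spool',g(507,211,215,90,400,0),g(705,395,280,280,400,300),42)
print('stripe',onz(S,*g(545,343,280,280,400,300),94),onz(S,*g(573,412,280,280,400,300),94))
print('arrow tip',onz(C,*g(115,155,280,155,0,0),17),onz(S,*g(210,522,260,175,0,300),17))
m=r.sense();print(m['eef_pos'])
E
```

```text
knob [504.4  14.4 105. ] [508.8  15.5 105. ] [507.   15.2 106.1] 3.8595225649245646
ring [528.3 105.7  74. ] [528.7 100.5  74. ] [528.2 104.3  71.8] 1.650539900315478
jaw [ 526.2 -327.4   94. ] [ 525.9 -341.7   94. ] [ 524.8 -335.6   87.4] 3.564577044269013
tube [ 539.6 -416.4  114. ] [ 538.6 -427.   114. ] [ 538.2 -423.1  109.1] 1.986264980334857
spool [ 612.1 -309.6   42. ] [ 612.4 -318.7   42. ] [ 611.9 -314.8   37.6] 2.818385496861408
stripe [ 522.1 -315.8   94. ] [ 531.9 -363.5   94. ]
arrow tip [537.5 -30.6  17. ] [539.8 -25.7  17. ]
[ 174.3 -599.8  238.7]
```

Emit:
carry_out:
  targets:
    - {"dp":[41,-41,3],"yaw":-5}
    - {"dp":[82,-83,6],"yaw":-10}
    - {"dp":[123,-124,10],"yaw":-15}
    - {"dp":[164,-166,13],"yaw":-20}
    - {"dp":[205,-207,16],"yaw":-25}
    - {"dp":[246,-249,19],"yaw":-30}
    - {"dp":[287,-290,23],"yaw":-35}
    - {"dp":[328,-332,26],"yaw":-40}
    - {"dp":[369,-373,29],"yaw":-45}
    - {"dp":[410,-415,32],"yaw":-50}
    - {"dp":[451,-456,36],"yaw":-55}
    - {"dp":[491,-497,39],"yaw":-60}
  fingers: 1

```text
clock: 1.65
eef_pos: [507.8, 16.0, 200.1]
tcp_rot: [3.141, 0.0, 1.333]
contact_force: [0.7, -1.4, -0.1]
opening: 1.002
grasp_force: 0.0
```

Emit:
carry_out:
  targets:
    - {"dp":[0,0,0]}
    - {"dp":[0,0,0]}
    - {"dp":[0,0,0]}

```text
schema error: expected keys dp, yaw
```

```bash
python3 - <<'E'
from h import *
np.set_printoptions(precision=3,suppress=True)
c,im=snap('wrist','w1.png');s=r.sense();print(s['clock'],s['eef_pos'],s['tcp_rot'],s['qpos'],s['contact_force'])
np.save('w1.npy',np.array(list(c),dtype=object),allow_pickle=True)
print(proj(c,[[507,15,105],[528.5,103,74],[507,15,10]]))
E
```

```text
1.7 [510.893  20.885 200.152] [ 3.14  -0.003  1.338] [0.036 0.22  1.915 0.003 1.004 0.267] [2.839 3.506 1.136]Traceback (most recent call last):
  File "<stdin>", line 4, in <module>
ValueError: could not broadcast input array from shape (3,3) into shape (3,)
```

View pics/w1.png

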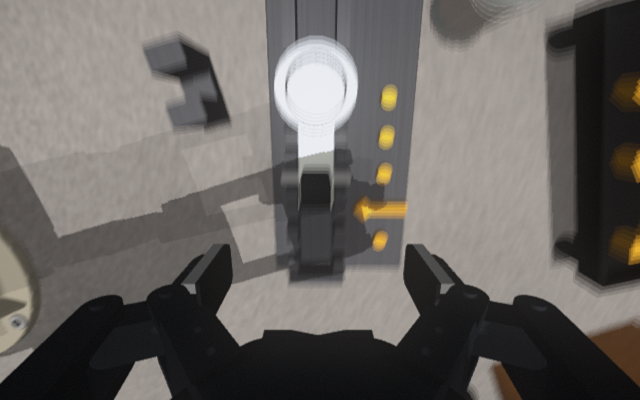

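The wrist view shows the arm still settling, so it is blurred. The knob is at about (316,190) between the fingers, the ring at (316,85) and the arrow tip at (358,210).

Emit:
carry_out:
  targets:
    - {"dp":[0,0,0],"yaw":0}
    - {"dp":[0,0,0],"yaw":0}
    - {"dp":[0,0,0],"yaw":0}

```text
clock: 2.08
eef_pos: [506.7, 13.0, 200.4]
tcp_rot: [-3.141, 0.0, 1.328]
contact_force: [-0.5, -0.2, -0.6]
opening: 1.001
grasp_force: 0.0
```

```bash
python3 - <<'E'
from h import *
np.set_printoptions(precision=3,suppress=True)
s=r.sense();c,im=snap('wrist','w2.png');print(s['clock'],s['eef_pos'],s['tcp_rot'],s['contact_force'])
p=s['eef_pos'];print(proj(c,[[507,15,105],[528.5,103,74],[p[0],p[1],105]]))
h=cv2.cvtColor(im,cv2.COLOR_RGB2HSV)
# stubs/arrow
m=cv2.inRange(h,(8,120,90),(28,255,255))[50:265,340:425]
k,_,st,ce=cv2.connectedComponentsWithStats(m)
for i in range(1,k):
    if st[i,4]>20: print('brass',ce[i]+[340,50],st[i,4],onz(c,*(ce[i]+[340,50]),20)[:2])
# ring: bright
m=(cv2.inRange(h,(0,0,190),(180,40,255)));m[:,:260]=0;m[:,370:]=0;m[140:]=0
q=cv2.findContours(m,0,1)[0];q=max(q,key=cv2.contourArea);print('ring',cv2.fitEllipse(q),onz(c,*cv2.minEnclosingCircle(q)[0],74))
cv2.imwrite('pics/w2c.png',cv2.resize(im[20:290,230:430,::-1],None,fx=2.2,fy=2.2,interpolation=2))
E
```

```text
2.075 [506.735  13.    200.353] [-3.141  0.     1.328] [-0.515 -0.246 -0.598]
[[318.77  199.451]
 [318.559  85.831]
 [319.036 201.781]]
brass [387.901  99.018] 222 [595.975  78.25 ]
brass [385.355 138.355] 203 [586.385  39.669]
brass [382.753 174.962] 186 [576.563   1.217]
brass [378.847 210.063] 616 [564.913 -37.887]
brass [378.58  241.299] 157 [557.511 -75.946]
ring ((314.97308349609375, 90.27735900878906), (81.07328796386719, 96.04328155517578), 179.40994262695312) [523.856  98.501  74.   ]
```

View pics/w2c.png

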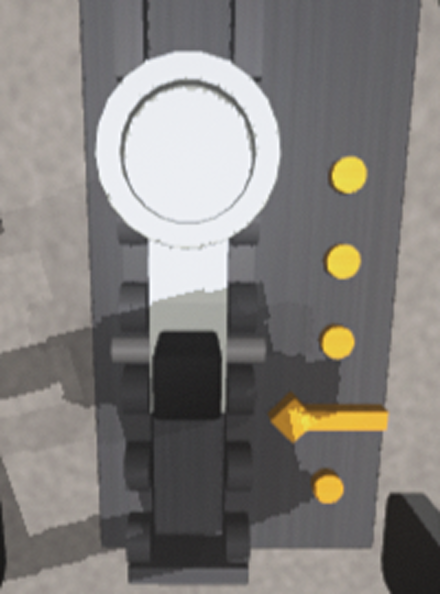

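The close view shows the knob centred about 3 px left of the TCP, with its top's far edge near full-frame row 210. The ring is at (316,87.5), and the arrow is second from the end. The knob is about 5 mm ahead in tool x and 3 mm in -y.

Emit:
carry_out:
  targets:
    - {"dp":[3,-2,30],"yaw":0}
    - {"dp":[5,-3,65],"yaw":0}
    - {"dp":[5,-3,95],"yaw":0}
    - {"dp":[5,-3,112],"yaw":0}
    - {"dp":[5,-3,119],"yaw":0}
    - {"dp":[5,-3,119],"yaw":0}
    - {"dp":[5,-3,119],"yaw":0}

```text
clock: 3.0
eef_pos: [506.2, 19.6, 82.2]
tcp_rot: [3.14, -0.0, 1.33]
contact_force: [0.8, -1.6, -1.4]
opening: 1.005
grasp_force: 0.0
```

Emit:
carry_out:
  targets:
    - {"dp":[0,0,0],"yaw":0}
    - {"dp":[0,0,0],"yaw":0}
    - {"dp":[0,0,0],"yaw":0}
    - {"dp":[0,0,0],"yaw":0}
    - {"dp":[0,0,0],"yaw":0}
    - {"dp":[0,0,0],"yaw":0}
    - {"dp":[0,0,0],"yaw":0}
    - {"dp":[0,0,0],"yaw":0}
  fingers: -1
  grip_force: 60

```text
clock: 4.0
eef_pos: [505.8, 19.7, 81.6]
tcp_rot: [3.141, -0.0, 1.33]
contact_force: [-0.5, -0.1, 5.4]
opening: 0.295
grasp_force: 60.0
```

Emit:
carry_out:
  targets:
    - {"dp":[0,0,-8],"yaw":0}
    - {"dp":[0,0,-16],"yaw":0}
    - {"dp":[0,0,-24],"yaw":0}
    - {"dp":[0,0,-29],"yaw":0}
    - {"dp":[0,0,-29],"yaw":0}
    - {"dp":[0,0,-29],"yaw":0}
    - {"dp":[0,0,-29],"yaw":0}

```text
clock: 4.88
eef_pos: [505.3, 19.6, 110.0]
tcp_rot: [-3.141, 0.0, 1.33]
contact_force: [-1.2, 0.4, -3.5]
opening: 0.295
grasp_force: 59.4
```

```bash
python3 - <<'E'
from h import *
s=r.sense();c,im=snap('side','s2.png');c,im2=snap('wrist','w3.png');print(s['eef_pos'],s['contact_force'],s['wrist_torque'],s['opening'])
cv2.imwrite('pics/c2.png',np.hstack([cv2.resize(im[165:255,265:345,::-1],(480,540),interpolation=2),cv2.resize(im2[0:400,200:430,::-1],(310,540))]))
E
```

```text
[505.29315126  19.63797675 110.02298104] [-1.20386091  0.36821779 -3.46585163] [-0.04913061  0.05544575 -0.02106091] 0.2951641037203896
```

View pics/c2.png

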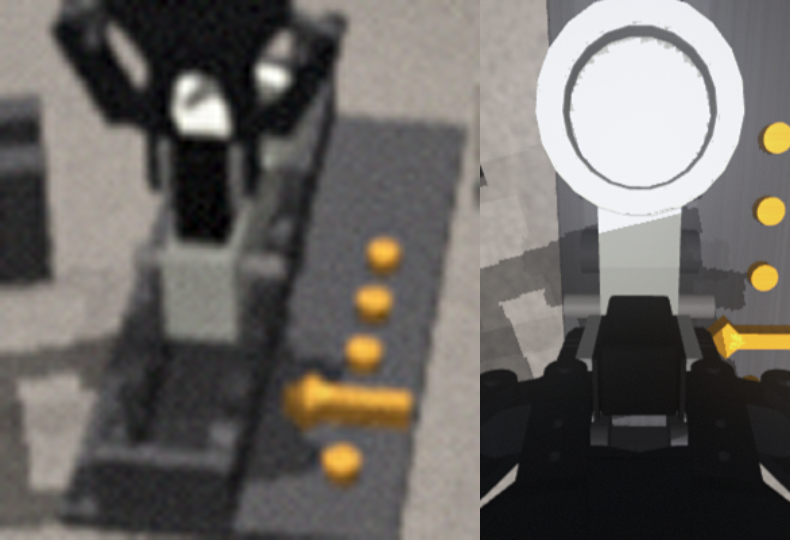

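The slide is held, lifted and level, and its bar stands above the teeth. Next I shift it 40 mm toward the arrow's notch.

Emit:
carry_out:
  targets:
    - {"dp":[-8,0,0],"yaw":0}
    - {"dp":[-18,0,0],"yaw":0}
    - {"dp":[-28,0,0],"yaw":0}
    - {"dp":[-36,0,0],"yaw":0}
    - {"dp":[-40,0,0],"yaw":0}
    - {"dp":[-40,0,0],"yaw":0}
    - {"dp":[-40,0,0],"yaw":0}
    - {"dp":[-40,0,0],"yaw":0}

```text
clock: 5.98
eef_pos: [496.0, -19.0, 110.3]
tcp_rot: [3.142, -0.0, 1.33]
contact_force: [-0.3, 0.3, -2.8]
opening: 0.293
grasp_force: 59.4
```

Emit:
carry_out:
  targets:
    - {"dp":[0,0,5],"yaw":0}
    - {"dp":[0,0,11],"yaw":0}
    - {"dp":[0,0,17],"yaw":0}
    - {"dp":[0,0,22],"yaw":0}
    - {"dp":[0,0,26],"yaw":0}
    - {"dp":[0,0,28],"yaw":0}
    - {"dp":[0,0,28],"yaw":0}
    - {"dp":[0,0,28],"yaw":0}

```text
clock: 6.98
eef_pos: [496.1, -19.2, 82.4]
tcp_rot: [3.141, -0.0, 1.33]
contact_force: [0.0, -0.2, -2.7]
opening: 0.295
grasp_force: 59.4
```

Emit:
carry_out:
  targets:
    - {"dp":[0,0,1],"yaw":0}
    - {"dp":[0,0,1.5],"yaw":0}
    - {"dp":[0,0,1.5],"yaw":0}

```text
clock: 7.35
eef_pos: [496.3, -19.2, 81.6]
tcp_rot: [3.141, -0.0, 1.33]
contact_force: [-1.9, 0.3, 6.3]
opening: 0.297
grasp_force: 60.8
```

Emit:
carry_out:
  targets:
    - {"dp":[0,0,0],"yaw":0}
    - {"dp":[0,0,0],"yaw":0}
    - {"dp":[0,0,0],"yaw":0}
    - {"dp":[0,0,0],"yaw":0}
    - {"dp":[0,0,0],"yaw":0}
  fingers: 1

```text
clock: 7.98
eef_pos: [495.9, -19.2, 80.7]
tcp_rot: [-3.142, -0.0, 1.33]
contact_force: [0.3, 0.3, -0.4]
opening: 0.999
grasp_force: 0.0
```

Emit:
carry_out:
  targets:
    - {"dp":[0,0,-25],"yaw":0}
    - {"dp":[0,0,-60],"yaw":0}
    - {"dp":[0,0,-100],"yaw":0}
    - {"dp":[0,0,-130],"yaw":0}
    - {"dp":[0,0,-140],"yaw":0}
    - {"dp":[0,0,-140],"yaw":0}
    - {"dp":[0,0,-140],"yaw":0}

```text
clock: 8.85
eef_pos: [495.2, -19.2, 219.4]
tcp_rot: [-3.139, 0.0, 1.33]
contact_force: [-0.9, 0.4, 0.6]
opening: 0.995
grasp_force: 0.0
```

```bash
cat > stub.py <<'E'
from h import *
np.set_printoptions(precision=2,suppress=True)
s=r.sense();c,im=snap('wrist','w4.png');print(s['clock'],s['eef_pos'],s['tcp_rot'],s['contact_force'])
h=cv2.cvtColor(im,cv2.COLOR_RGB2HSV)
m=cv2.inRange(h,(8,120,90),(28,255,255));m[:,:340]=0;m[:,430:]=0
k,_,st,ce=cv2.connectedComponentsWithStats(m)
for i in range(1,k):
    if 20<st[i,4]<2000: print('brass',ce[i],st[i,4],onz(c,*ce[i],20)[:2])
C,S=snap('scene','sc4.png'),snap('side','sd4.png')
a=cv2.resize(im[0:300,220:420,::-1],(400,600))
b=cv2.resize(S[1][165:255,270:330,::-1],(400,600),interpolation=2)
cv2.imwrite('pics/c4.png',np.hstack([a,b]))
E
python3 stub.py
```

```text
8.85 [495.16 -19.15 219.41] [-3.14  0.    1.33] [-0.89  0.4   0.64]
brass [389.75  66.36] 214 [595.92  78.11]
brass [387.02 105.77] 192 [586.19  39.5 ]
brass [384.63 142.58] 175 [576.63   0.83]
brass [379.44 177.36] 571 [563.64 -37.41]
brass [380.28 209.17] 150 [557.54 -76.27]
```

View pics/c4.png

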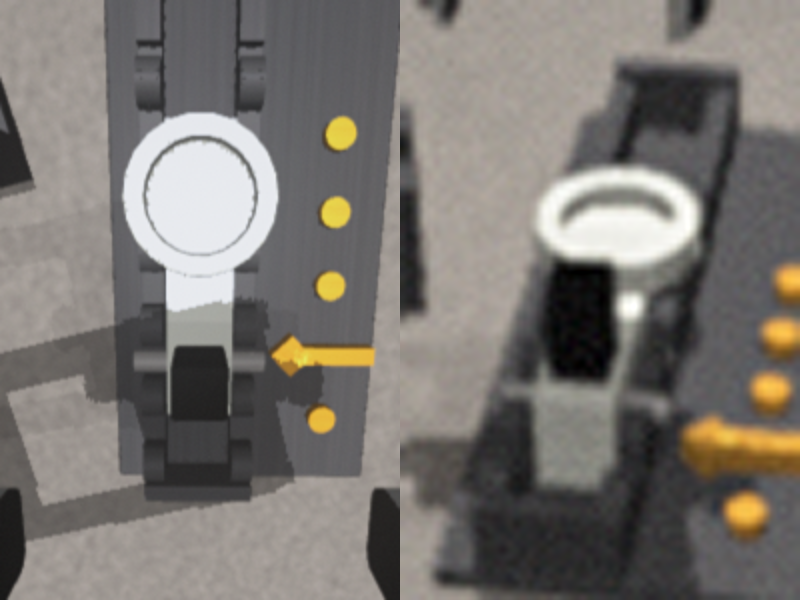

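The slide's bar lies level in the arrow's notch. The ring is at wrist pixel (320,97.5). Now I go above the vise.

Emit:
carry_out:
  targets:
    - {"dp":[-25,8,0],"yaw":-2}
    - {"dp":[-65,22,0],"yaw":-5}
    - {"dp":[-110,37,0],"yaw":-9}
    - {"dp":[-155,53,0],"yaw":-13}
    - {"dp":[-200,68,0],"yaw":-17}
    - {"dp":[-245,83,5],"yaw":-21}
    - {"dp":[-280,95,8],"yaw":-24}
    - {"dp":[-300,102,10],"yaw":-25}
    - {"dp":[-300,102,10],"yaw":-25}
    - {"dp":[-300,102,10],"yaw":-25}
    - {"dp":[-300,102,10],"yaw":-25}
    - {"dp":[-300,102,10],"yaw":-25}

```text
clock: 10.5
eef_pos: [523.6, -334.2, 211.0]
tcp_rot: [3.141, 0.0, 1.767]
contact_force: [0.9, 0.6, 0.2]
opening: 1.004
grasp_force: 0.0
```

```bash
python3 - <<'E'
from h import *
np.set_printoptions(precision=3,suppress=True)
s=r.sense();c,im=snap('wrist','w5.png');p=s['eef_pos'];print(s['clock'],p,s['tcp_rot'],s['contact_force'],s['qpos'])
print(proj(c,[[p[0],p[1],94],[523,-335,94]]))
for q in((200,60),(440,60),(440,300)):print(q,onz(c,*q,94))
cv2.imwrite('pics/c5.png',cv2.resize(im[0:300,170:570,::-1],(800,600),interpolation=2))
E
```

```text
10.5 [ 523.625 -334.154  210.976] [3.141 0.    1.767] [0.906 0.62  0.239] [-0.57   0.374  1.669  0.     1.098 -0.767]
[[318.73  195.418]
 [317.863 196.176]]
(200, 60) [ 409.245 -243.297   94.   ]
(440, 60) [ 596.011 -205.924   94.   ]
(440, 300) [ 664.039 -416.833   94.   ]
```

View pics/c5.png

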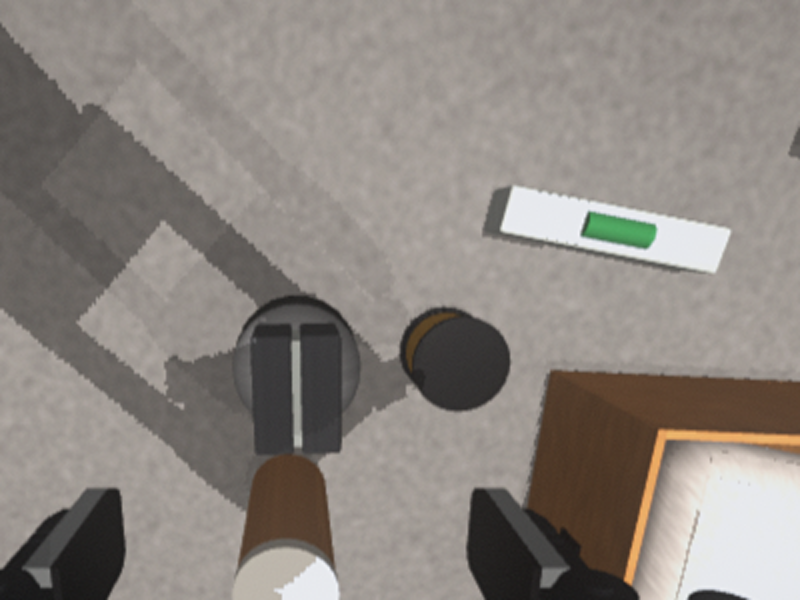

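The jaw top is centred at about (318.5,198.5) full-frame, already aligned with the tool and 2 mm behind the TCP. The tube is behind it, and the spool on the right is low. I'll grip high, with the tips at about z = 70, to stay off the ball.

Emit:
carry_out:
  targets:
    - {"dp":[-1,0,30],"yaw":0}
    - {"dp":[-2,0,70],"yaw":0}
    - {"dp":[-2,0,105],"yaw":0}
    - {"dp":[-2,0,125],"yaw":0}
    - {"dp":[-2,0,133],"yaw":0}
    - {"dp":[-2,0,133],"yaw":0}
    - {"dp":[-2,0,133],"yaw":0}

```text
clock: 11.42
eef_pos: [524.6, -337.3, 79.0]
tcp_rot: [3.14, 0.001, 1.766]
contact_force: [-0.8, -0.2, 0.3]
opening: 1.002
grasp_force: 0.0
```

Emit:
carry_out:
  targets:
    - {"dp":[0,0,0],"yaw":0}
    - {"dp":[0,0,0],"yaw":0}
    - {"dp":[0,0,0],"yaw":0}
    - {"dp":[0,0,0],"yaw":0}
    - {"dp":[0,0,0],"yaw":0}
    - {"dp":[0,0,0],"yaw":0}
    - {"dp":[0,0,0],"yaw":0}
  fingers: -1
  grip_force: 70

```text
clock: 12.3
eef_pos: [524.2, -337.0, 78.5]
tcp_rot: [3.141, 0.001, 1.766]
contact_force: [0.1, 0.3, 6.0]
opening: 0.455
grasp_force: 70.6
```

Emit:
carry_out:
  targets:
    - {"dp":[0,0,-5],"yaw":0}
    - {"dp":[0,0,-15],"yaw":0}
    - {"dp":[0,0,-30],"yaw":0}
    - {"dp":[0,0,-50],"yaw":0}
    - {"dp":[0,0,-72],"yaw":0}
    - {"dp":[0,0,-95],"yaw":0}
    - {"dp":[0,0,-115],"yaw":0}
    - {"dp":[0,0,-127],"yaw":0}
    - {"dp":[0,0,-130],"yaw":0}
    - {"dp":[0,0,-130],"yaw":0}
    - {"dp":[0,0,-130],"yaw":0}

```text
clock: 13.68
eef_pos: [523.4, -336.5, 206.9]
tcp_rot: [-3.141, -0.001, 1.766]
contact_force: [-0.8, -0.0, -6.6]
opening: 0.453
grasp_force: 71.3
```

```bash
python3 - <<'E'
from h import *
np.set_printoptions(precision=3,suppress=True)
s=r.sense();p=s['eef_pos'];print(s['clock'],p,s['tcp_rot'],s['contact_force'],s['opening'])
for n in('scene','side'):
    c,im=snap(n,n+'6.png');print(n,proj(c,[[p[0],p[1],p[2]+14],[p[0],p[1],p[2]-41]]))
c=cal('wrist');t=np.array([516.6,63.3]);a=s['tcp_rot'][2];d=t-p[:2];print('tool dx,dy',d@[np.cos(a),np.sin(a)],d@[np.sin(a),-np.cos(a)],'turn',np.degrees(a-1.327))
E
```

```text
13.675 [ 523.434 -336.516  206.908] [-3.141 -0.001  1.766] [-0.785 -0.011 -6.628] 0.4534664719648191
scene [[255.237  80.273]
 [257.708  96.096]]
side [[317.472 255.035]
 [317.641 274.732]]
tool dx,dy 393.52607294438434 70.97259348217347 turn 25.171176119307447
```

Emit:
carry_out:
  targets:
    - {"dp":[5,1,0],"yaw":1}
    - {"dp":[18,3,0],"yaw":2}
    - {"dp":[38,7,0],"yaw":3}
    - {"dp":[63,11,0],"yaw":5}
    - {"dp":[92,17,0],"yaw":7}
    - {"dp":[123,22,0],"yaw":9}
    - {"dp":[155,28,0],"yaw":11}
    - {"dp":[187,34,0],"yaw":13}
    - {"dp":[219,40,0],"yaw":15}
    - {"dp":[251,45,0],"yaw":17}
    - {"dp":[283,51,0],"yaw":19}
    - {"dp":[312,56,0],"yaw":21}

```text
clock: 15.28
eef_pos: [517.6, -18.0, 207.9]
tcp_rot: [3.141, -0.0, 1.398]
contact_force: [1.3, -0.6, -6.1]
opening: 0.452
grasp_force: 71.2
```

Emit:
carry_out:
  targets:
    - {"dp":[26,-5,0],"yaw":1}
    - {"dp":[48,-9,0],"yaw":2}
    - {"dp":[66,-12,0],"yaw":3}
    - {"dp":[77,-15,0],"yaw":4}
    - {"dp":[81.5,-15.5,0],"yaw":4}
    - {"dp":[81.5,-15.5,0],"yaw":4}
    - {"dp":[81.5,-15.5,0],"yaw":4}
    - {"dp":[81.5,-15.5,0],"yaw":4}
    - {"dp":[81.5,-15.5,0],"yaw":4}

```text
clock: 16.4
eef_pos: [516.8, 62.8, 207.8]
tcp_rot: [-3.142, 0.0, 1.329]
contact_force: [-0.8, 0.1, -7.0]
opening: 0.461
grasp_force: 71.2
```

```bash
python3 - <<'E'
from h import *
np.set_printoptions(precision=2,suppress=True)
s=r.sense();p=s['eef_pos'];print(s['clock'],p,s['tcp_rot'],s['contact_force'],s['opening'])
t=[]
for n,(x,y) in(('scene',(295,130)),('side',(265,140))):
    c,im=snap(n,n+'7.png');print(n,proj(c,[[p[0],p[1],p[2]-41],[516.6,63.3,74]]))
    t.append(cv2.resize(im[y:y+90,x:x+60,::-1],(400,600),interpolation=2))
cv2.imwrite('pics/c7.png',np.hstack(t))
E
```

```text
16.4 [516.79  62.76 207.76] [-3.14  0.    1.33] [-0.76  0.09 -6.97] 0.46149656976965303
scene [[333.65 174.61]
 [333.3  198.7 ]]
side [[300.73 170.28]
 [301.63 196.89]]
```

View pics/c7.png

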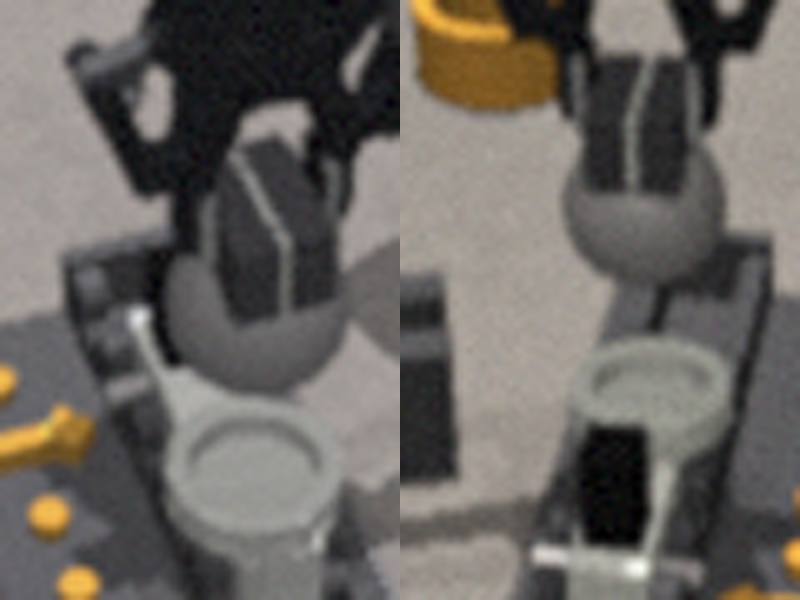

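The scene and side views show the vise upright in the gripper. Its ball, at (333.3,175) in scene and (301.4,171) in side, is over the ring at (333.4,199) and (302.7,198), and they agree within about 1 mm. I'm lowering it now.

Emit:
carry_out:
  targets:
    - {"dp":[0,0,8],"yaw":0}
    - {"dp":[0,0,20],"yaw":0}
    - {"dp":[0,0,34],"yaw":0}
    - {"dp":[0,0,46],"yaw":0}
    - {"dp":[0,0,54],"yaw":0}
    - {"dp":[0,0,60],"yaw":0}
    - {"dp":[0,0,63],"yaw":0}
    - {"dp":[0,0,64],"yaw":0}
    - {"dp":[0,0,64],"yaw":0}
    - {"dp":[0,0,64],"yaw":0}

```text
clock: 17.75
eef_pos: [517.0, 63.1, 144.1]
tcp_rot: [3.141, -0.0, 1.33]
contact_force: [-0.6, -0.3, -7.4]
opening: 0.453
grasp_force: 71.1
```

Emit:
carry_out:
  targets:
    - {"dp":[0,0,1],"yaw":0}
    - {"dp":[0,0,2],"yaw":0}
    - {"dp":[0,0,3],"yaw":0}
    - {"dp":[0,0,3.5],"yaw":0}
    - {"dp":[0,0,3.5],"yaw":0}
    - {"dp":[0,0,3.5],"yaw":0}

```text
clock: 18.5
eef_pos: [516.8, 63.1, 140.3]
tcp_rot: [3.142, -0.0, 1.33]
contact_force: [-0.4, 0.6, -6.4]
opening: 0.452
grasp_force: 71.1
```

Emit:
carry_out:
  targets:
    - {"dp":[0,0,0.5],"yaw":0}
    - {"dp":[0,0,1],"yaw":0}
    - {"dp":[0,0,1.5],"yaw":0}
    - {"dp":[0,0,1.5],"yaw":0}
    - {"dp":[0,0,1.5],"yaw":0}

```text
clock: 19.12
eef_pos: [516.9, 63.0, 139.1]
tcp_rot: [3.141, -0.0, 1.33]
contact_force: [-1.0, -2.2, -0.8]
opening: 0.453
grasp_force: 71.9
```

Emit:
carry_out:
  targets:
    - {"dp":[-0.6,0,0.2],"yaw":0}
    - {"dp":[-0.6,0,0.5],"yaw":0}
    - {"dp":[-0.6,0,0.5],"yaw":0}
    - {"dp":[-0.6,0,0.5],"yaw":0}

```text
clock: 19.62
eef_pos: [516.9, 62.5, 138.6]
tcp_rot: [3.141, -0.0, 1.33]
contact_force: [-2.4, -1.0, 5.4]
opening: 0.451
grasp_force: 72.5
```

Emit:
carry_out:
  targets:
    - {"dp":[-0.2,-0.5,-0.4],"yaw":0}
    - {"dp":[-0.2,-0.5,-0.4],"yaw":0}
    - {"dp":[-0.2,-0.5,-0.4],"yaw":0}
  grip_force: 20

```text
clock: 20.0
eef_pos: [516.5, 62.5, 138.7]
tcp_rot: [3.141, -0.0, 1.33]
contact_force: [1.5, -0.6, -1.2]
opening: 0.454
grasp_force: 71.9
```

Emit:
carry_out:
  targets:
    - {"dp":[0,0,0],"yaw":0}
    - {"dp":[0,0,0],"yaw":0}
    - {"dp":[0,0,0],"yaw":0}
  fingers: 0.2

```text
clock: 20.38
eef_pos: [515.9, 62.4, 138.6]
tcp_rot: [-3.141, 0.0, 1.33]
contact_force: [0.0, -0.5, 0.8]
opening: 0.601
grasp_force: 0.0
```

Emit:
carry_out:
  targets:
    - {"dp":[0,0,0],"yaw":0}
    - {"dp":[0,0,0],"yaw":0}
    - {"dp":[0,0,0],"yaw":0}
    - {"dp":[0,0,0],"yaw":0}
  fingers: 1

```text
clock: 20.88
eef_pos: [516.1, 62.4, 138.7]
tcp_rot: [-3.142, 0.0, 1.33]
contact_force: [0.8, -0.7, -0.2]
opening: 0.999
grasp_force: 0.0
```

Emit:
carry_out:
  targets:
    - {"dp":[0,0,-8],"yaw":0}
    - {"dp":[0,0,-22],"yaw":0}
    - {"dp":[0,0,-45],"yaw":0}
    - {"dp":[0,0,-75],"yaw":0}
    - {"dp":[0,0,-105],"yaw":0}
    - {"dp":[0,0,-125],"yaw":0}
    - {"dp":[0,0,-130],"yaw":0}
    - {"dp":[0,0,-130],"yaw":0}
    - {"dp":[0,0,-130],"yaw":0}

```text
clock: 22.0
eef_pos: [515.6, 62.4, 267.9]
tcp_rot: [-3.14, 0.0, 1.33]
contact_force: [-0.3, -0.1, 0.0]
opening: 1.0
grasp_force: 0.0
```

```bash
python3 - <<'E'
from h import *
s=r.sense();print(s['clock'],s['eef_pos'],s['contact_force'])
t=[]
for n,(x,y) in(('scene',(290,155)),('side',(260,145))):
    c,im=snap(n,n+'8.png');print(proj(c,[[516.6,63.3,97],[516.6,63.3,74]]))
    t.append(cv2.resize(im[y:y+90,x:x+60,::-1],(400,600),interpolation=2))
cv2.imwrite('pics/c8.png',np.hstack(t))
E
```

```text
22.0 [515.55527672  62.35886309 267.86628984] [-0.27719686 -0.14030844  0.00519112]
[[333.42711503 193.05518957]
 [333.30195516 198.69784396]]
[[301.39787527 190.50482044]
 [301.63428011 196.89019131]]
```

View pics/c8.png

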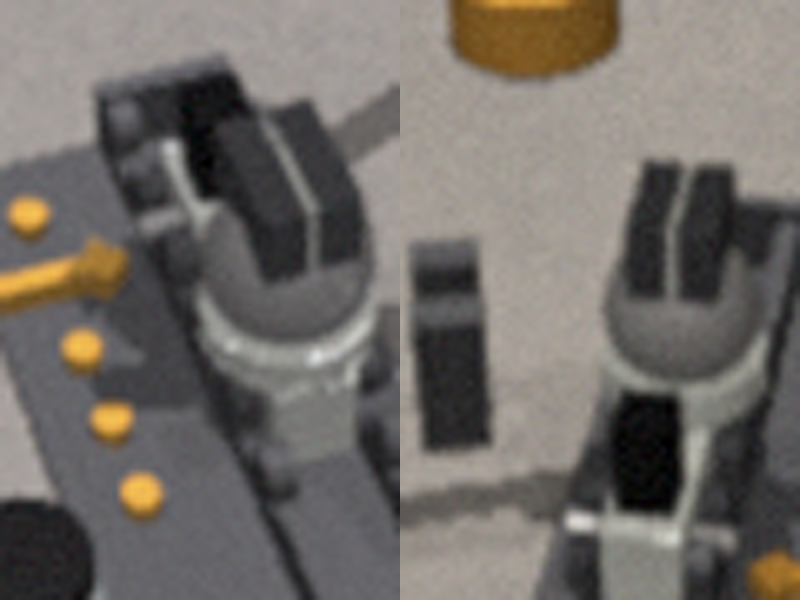

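Both views show the vise standing in the slide's ring, with the ball at about (333,194) in scene and the bar still in the arrow's notch. I'll do one numeric tilt check from the wrist camera.

```bash
python3 - <<'E'
from h import *
np.set_printoptions(precision=1,suppress=True)
s=r.sense();c,im=snap('wrist','w9.png');p=s['eef_pos'];a=s['tcp_rot'][2]
g=cv2.cvtColor(im,cv2.COLOR_RGB2GRAY);u,v=proj(c,[516.2,62.6,154])[0].astype(int);print(u,v)
m=(g<85).astype(np.uint8);m[:v-70]=0;m[v+70:]=0;m[:,:u-50]=0;m[:,u+50:]=0
m=cv2.morphologyEx(m,cv2.MORPH_CLOSE,np.ones((7,7)));k,l,st,ce=cv2.connectedComponentsWithStats(m)
for i in range(1,k):
    if st[i,4]>300:print(st[i],ce[i])
R=np.array([[np.cos(a),np.sin(a)],[np.sin(a),-np.cos(a)]])
corn=[R.T@np.array([x,y])+[516.2,62.6] for x in(-28,28) for y in(-20,20)]
print(proj(c,[[*q,z] for z in(154,118) for q in corn]))
for row in range(v-30,v+34,8):print(row,g[row,u-36:u+37:3])
E
```

```text
319 195
[ 282  145   87  120 6524] [322.9 203.8]
[[297.6 224.8]
 [341.4 224.9]
 [296.5 164. ]
 [343.  164. ]
 [300.  212.1]
 [338.7 212.2]
 [299.1 157.9]
 [339.9 158. ]]
165 [ 69  69  71  86  96  54  51  53  53  54  54  51  96  52  58  58  59  58
  60  62  83  79 105 106 104]
173 [ 64  68  89  98 103  69  67  65  67  67  69  60 179  87  67  63  64  65
  65  63  93  91  78  94 102]
181 [ 67  69  98 111 115  66  67  63  65  66  65  60 178  85  68  65  64  65
  63  64 101  95  83  73  74]
189 [ 68  66  92 104 114  64  67  64  65  64  66  61 178 101  66  62  62  65
  63  63  97  93  82  71  74]
197 [106 104 102  89 102  66  67  62  65  64  65  58 179 106  65  63  63  65
  63  63  89  81  71  70  96]
205 [121 110 111 113  66  65  67  64  63  66  66  61 177 115  65  64  64  64
  62  63  70  74  72  70  74]
213 [137 107 107 113  66  54  67  62  64  65  66  61 173 141  65  63  63  63
  61  64  71  73  71  71  74]
221 [173 108 108 112  80  65  67  65  65  63  63  64 175 146  63  63  63  62
  63  64  70  72  73  72  71]
```

```bash
python3 - <<'E'
from h import *
g=cv2.cvtColor(cv2.imread('pics/w9.png'),cv2.COLOR_BGR2GRAY)
print([(y,int(g[y,319]),int(g[y,308]),int(g[y,330])) for y in list(range(154,176,2))+list(range(218,240,2))])
E
```

```text
[(154, 92, 113, 84), (156, 98, 95, 91), (158, 103, 95, 86), (160, 110, 45, 44), (162, 105, 46, 44), (164, 98, 44, 50), (166, 96, 65, 62), (168, 167, 69, 66), (170, 181, 68, 64), (172, 181, 67, 66), (174, 179, 67, 64), (218, 167, 65, 61), (220, 169, 64, 62), (222, 183, 65, 63), (224, 189, 68, 93), (226, 191, 191, 191), (228, 184, 183, 192), (230, 100, 171, 191), (232, 30, 137, 186), (234, 30, 123, 183), (236, 33, 97, 185), (238, 32, 83, 185)]
```

```bash
python3 -c "
from rig import r
print(r.sign_off())"
```

```text
the job is handed in; nothing more can be done
None
```

The slide is fully home in the arrow's notch and the ball vise sits upright and centred to about 1 mm in its ring; I moved nothing else, and handed it in at about 22 s (limit 54 s).

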